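# Clear the studio desk into the crate and trays

## Robot

A 7-joint arm with a two-finger parallel gripper is mounted at the origin on the work surface. World frame = base frame: x ahead of the robot, y to its left, z up, the work surface at z = 0. Lengths are in mm, angles in rad, forces in N, time in s.
With the tool pointing down it reaches from about 400 to 875 mm from the base axis. Payload 4.4 kg.
Tool frame: the origin (TCP) lies on the centre line of the jaws, within the pads' length; the fingertips stand 25 mm ahead of it and the grasp point (between the pads) lies 6 mm ahead of it (ctrl.finger_overhang is the distance from the TCP to the fingertips, in mm); z points along the fingers, y is the line along which they close (so a half turn about z gives the same grasp; the last joint's range is limited). The gripper opens to 85 mm and grips with 20 to 120 N. Pads are 22 mm wide; open, the fingers measure 114 mm over their backs; the gripper's body (76 mm by 85 mm) begins 54 mm behind the grasp point. The pads swing forward as they close: fully open they stand 13 mm farther back than shut.
Start: joints at [1.251, 0.628, 0.038, 1.517, -0.027, 0.996, -0.02], TCP at [163.232, -629.184, 222.813] pointing down, gripper open.
Joint ranges: [-3.06, 3.06], [-0.37, 2.12], [-1.25, 1.32], [0.18, 2.47], [-1.1, 4.24], [0.23, 1.98], [-2.94, 2.94]. Speed limits (rad/s): [2.57, 2.57, 3.14, 3.14, 3.14, 3.14, 3.14].

## Interface

Orientations are given as [roll, pitch, yaw] about the fixed x, y, z axes, in that order (R = Rz(yaw) Ry(pitch) Rx(roll)).
In Python, from cell import ctrl gives the robot as it stands. The module is installed in compiled form; this text tells all that it offers.
- The arm moves only by the tool play_rows, never from a script. Its argument "targets" is a list of rows, each a list of 5 numbers: the closure, from 0 (fully open) to 1 (shut), then the shift along the tool's x, y, z in cm, then the turn about the tool's z in degrees. In form: [[gripper, dx, dy, dz, spin], ...]. A call has 1 to 10 rows; each row is the pose to reach, as a shift and turn from the pose commanded when the call began, along the tool's axes at that moment; what a row does not reach only later rows make up. A row lasts 1/10 s, in which the tool goes at most 50 mm and 8.59 degrees, less where a joint would pass 70% of its speed; a pose out of reach is approached as far as the arm can. A call with a gripper value outside its range is refused whole. The fingers move at their own pace and stop on an object; the grip force is fixed at half the most. Time passes only in rows, so rows that repeat a pose let the fingers close. It gives the time, the measured TCP pose, the force, the opening and the grip force at its end, in the units of the state.
- ctrl.read_state(): the state, without advancing time (a new reading comes with each control period).
- ctrl.get_image(name): name is "scene" or "top" or "wrist"; returns (picture, depth): 384x512x3 uint8, red, green, blue; 384x512 float32, mm along the optical axis (not along the pixel's ray), 0 where there is no reading.
- ctrl.calibration(name): a dict with "vfov" (degrees; the focal length in pixels is half the picture's height over the tangent of half this angle, whatever the lens; pixels are square), "cx", "cy" (the principal point, pixels), "extrinsics" (4x4, takes a point from camera to world coordinates); the wrist camera has in their place "mount" (4x4, takes a point from camera to tool coordinates, whose origin is the TCP and whose axes are the flange's). Camera axes: x right, y down, z forward; pixel columns grow to the right and rows downward; lengths in mm; the calibration is good to about 2 mm. The wrist camera is an equidistant fisheye: a pixel r from the principal point sees the ray r / f radians off the axis. A picture is of the moment at which its call begins: read the wrist's pose just before it. calibration takes no time and is no camera call.
- ctrl.finish_job(): hands the job in; it is judged then, once.
Trained networks look in the newest picture that a camera, given by its name, has taken for a name from the list of things; names that differ only in an ending like _2 or _b are one class to them, and where a whole thing is asked for, a point or a joint stands for the part that bears it (a point fixed in the world has none). Each returns a list of dicts, best first, with "confidence" (0 to 1); they miss things now and then, are a little off and sometimes report something else, mostly with a low value. They report only what shows in the picture. A call takes as long as a camera call.
- ctrl.search_frame(camera, name): "bbox" ([left, top, right, bottom] in pixels, round what is visible of it).
- ctrl.trace(camera, name): "pixels" (384x512 bool, what is visible of it) and "bbox" ([left, top, right, bottom] in pixels, round what is visible of it).
The state is a dict: "clock": time; "qpos": joint angles; "qd": joint speeds; "tau": joint torques, N m; "eef_pos": TCP position; "tool_rot": TCP orientation; "force": force on the tool from outside, world axes, zero at the start; "torque": the same for the moment, N m; "width": finger opening in mm; "gripper_force": force on a finger pad.
Only numpy, scipy, OpenCV 4.12 (cv2) and the standard library are available. Lean on these libraries where they do the work, as an engineer would, in place of code of your own. Each camera call takes 0.05 s, during which the arm holds its last target. There are 200 camera calls.

## Task

Put away what lies loose on the studio desk: stand the two loose pigment jars in the two empty cells of the wooden crate, lay the big tin in the big bay and the small tin in the small bay of the two-bay tray, both lid up, and lay the palette knife flat in the long tray. Keep the jars upright all the time and leave the two jars that are already in the crate in their cells.

Things in the scene. Friction and masses are not known exactly. Their poses are not given: they have to be found in the camera images.
- jar_a: Clear screw-top pigment jar with dull grey-brown pigment inside and a flat black lid: a cylinder 44 mm across and 76 mm tall, about 150 g. Origin at the centre of its underside, z up through the lid. Starts loose and upright on the desk; belongs in an empty crate cell (either one).
- jar_b: Clear screw-top pigment jar with dull grey-brown pigment inside and a flat black lid: a cylinder 44 mm across and 76 mm tall, about 150 g. Origin at the centre of its underside, z up through the lid. Same as jar_a; also starts loose on the desk and belongs in the other empty crate cell.
- jar_c: Clear screw-top pigment jar with dull grey-brown pigment inside and a flat black lid: a cylinder 44 mm across and 76 mm tall, about 150 g. Origin at the centre of its underside, z up through the lid. Same look as jar_a, but already stands in one cell of the crate; it stays there.
- jar_d: Clear screw-top pigment jar with dull grey-brown pigment inside and a flat black lid: a cylinder 44 mm across and 76 mm tall, about 150 g. Origin at the centre of its underside, z up through the lid. Same look as jar_a, but already stands in another cell of the crate; it stays there.
- big_tin: Flat closed steel tin lying lid up on the desk: a cylinder 60 mm across and 32 mm tall, about 220 g. Origin at the centre of its underside, z up through the lid.
- small_tin: Smaller closed steel tin lying lid up on the desk: a cylinder 40 mm across and 32 mm tall, about 100 g. Origin at the centre of its underside, z up through the lid.
- palette_knife: Palette knife lying flat on the desk, 190 mm long, 70 g. Origin under the middle of its length; x runs to the blade tip, z up. Dark wooden handle 20 mm wide, 20 mm tall, from x = -95 to +15 mm (centre of mass near x = -24 mm: grip across there); then a steel blade 18 mm wide, 3 mm thick, to x = +95 mm, 10 mm above the desk.
- jar_crate: Wooden crate, fixed, 146 x 146 mm, 40 mm high; walls, dividers and floor 6 mm thick. Origin at the centre of its underside. 2 x 2 open cells, 64 mm square, centred at x = +-35, y = +-35 mm. Two cells hold jar_c and jar_d; the two empty ones, which vary, show a thin round cork liner.
- tin_tray: Low wooden tray with two unequal bays, fixed, 88 mm (x) x 151 mm (y), 14 mm high; walls 5 mm, floor 4 mm thick. Origin at the centre of its underside. Big bay: 78 x 78 mm inside, centred at y = -31.5 mm. Small bay: 78 mm (x) by 58 mm (y) inside, centred at y = +41.5 mm. Both at x = 0.
- tool_tray: Long low wooden tray with one undivided bay lined with cork, fixed to the desk, 80 mm (x) x 226 mm (y) outside, 12 mm high; walls 5 mm, floor 5 mm thick; 70 x 216 mm inside. Origin at the centre of its underside, long side along y. The knife may point either way along it.

How it is judged:
By the outcome, as a careful person would: the job done as asked, in the order asked, and still so for the second after the job is handed in, with the robot touching nothing.
It also fails if it takes over 115 s, if anything falls off the work surface, if the arm or the gripper's body presses on something with over 40 N, if the wrist force passes 120 N, or if a joint passes its speed limit or range.

## Working session

There is one attempt and no reset: what is moved stays moved. The work goes in short steps, Python scripts to look and compute and a tool call to move; the robot and the scene stay as the last step left them, time stands still between calls to the robot, and variables do not carry over. Pictures are saved under pics/ and viewed, at most 14 in all, crops included, and the job is handed in when it is done.

Besides the shell and the picture viewer there is one more tool, called after ">>>" by a JSON object that holds its "name" and its "arguments". play_rows: Moves the arm, as the interface text tells. Its arguments: {"type":"object","properties":{"targets":{"type":"array"}},"required":["targets"]}

```bash
mkdir -p pics; cat > h.py <<'E'
import numpy as np,cv2
from cell import ctrl
def shot(n,f=None):
    im,d=ctrl.get_image(n)
    if f: cv2.imwrite('pics/'+f,im[:,:,::-1])
    return im,d
def world(n,u,v,z=None,d=None):
    """pixel(s)->world by depth d or plane z (fixed cams)"""
    c=ctrl.calibration(n);E=np.array(c['extrinsics']);f=192/np.tan(np.radians(c['vfov'])/2)
    r=np.stack([(np.asarray(u,float)-c['cx'])/f,(np.asarray(v,float)-c['cy'])/f,np.ones_like(np.asarray(u,float))],-1)
    if d is not None: return (r*np.asarray(d)[...,None])@E[:3,:3].T+E[:3,3]
    w=r@E[:3,:3].T; return E[:3,3]+w*((z-E[2,3])/w[...,2])[...,None]
E
python3 - <<'E'
from h import *
s=ctrl.read_state();print(s['eef_pos'],s['tool_rot'],s['width'],s['clock'])
for n in('top','scene'): shot(n,n+'0.png')
im,d=ctrl.get_image('top')
for k in['jar_a','big_tin','small_tin','palette_knife','jar_crate','tin_tray','tool_tray']:
    for r in ctrl.trace('top',k):
        m=r['pixels']&(d>0);v,u=np.nonzero(m)
        if len(u)<5: continue
        p=world('top',u,v,d=d[m]); zt=np.percentile(p[:,2],90); q=p[p[:,2]>zt-8]
        (cx,cy),(w,h),a=cv2.minAreaRect(q[:,:2].astype(np.float32))
        print(k,round(r['confidence'],2),r['bbox'],'ztop',round(zt),'rect',np.round([cx,cy,w,h,a],1),'mean',np.round(q.mean(0)))
E
```

```text
[ 163.06843132 -628.55820248  221.88333846] [-3.13968869e+00  3.16296827e-05  2.53770838e-01] 85.26873734955515 0.0
jar_a 0.74 [260.1, 145.5, 271.0, 164.9] ztop 85 rect [623.9 -52.   42.2  40.7   1.2] mean [623. -51.  82.]
jar_a 0.72 [241.0, 163.8, 253.2, 183.2] ztop 85 rect [571.7   1.3  41.6  37.4   1.4] mean [571.   1.  82.]
jar_a 0.64 [183.8, 199.5, 201.2, 214.3] ztop 79 rect [455.6 174.7  41.4  41.6  47.7] mean [456. 174.  76.]
jar_a 0.52 [220.0, 200.2, 238.4, 214.5] ztop 79 rect [456.7  63.1  39.7  39.3  46.3] mean [457.  63.  76.]
big_tin 0.52 [287.1, 207.2, 301.6, 225.5] ztop 36 rect [ 433.2 -153.2   57.5   58.1   19.8] mean [ 433. -153.   33.]
small_tin 0.54 [260.3, 200.9, 272.9, 217.9] ztop 35 rect [452.5 -56.3  38.7  38.7   1.7] mean [452. -57.  32.]
palette_knife 0.61 [183.3, 121.8, 199.5, 176.0] ztop 22 rect [642.1 202.7 174.   20.3  17.6] mean [621. 196.  20.]
palette_knife 0.24 [220.8, 128.4, 282.4, 186.4] ztop 41 rect [6.209e+02 1.000e-01 1.459e+02 1.469e+02 4.510e+01] mean [620.  -4.  40.]
palette_knife 0.18 [220.7, 198.9, 235.7, 214.5] ztop 79 rect [456.7  63.1  39.7  39.3  46.3] mean [457.  63.  76.]
jar_crate 0.65 [221.5, 126.4, 280.4, 188.9] ztop 41 rect [ 6.210e+02 -1.000e-01  1.463e+02  1.469e+02  4.480e+01] mean [621.  -1.  39.]
tin_tray 0.95 [117.1, 182.4, 163.3, 214.8] ztop 14 rect [476.9 356.7 151.7  88.1  83.6] mean [478. 358.  10.]
tool_tray 0.67 [319.3, 187.2, 392.2, 219.0] ztop 12 rect [ 478.8 -351.6   80.4  226.7    9.6] mean [ 478. -353.    8.]
```

View pics/top0.png

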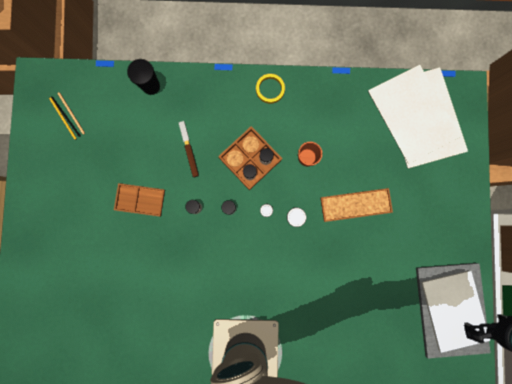

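View pics/scene0.png

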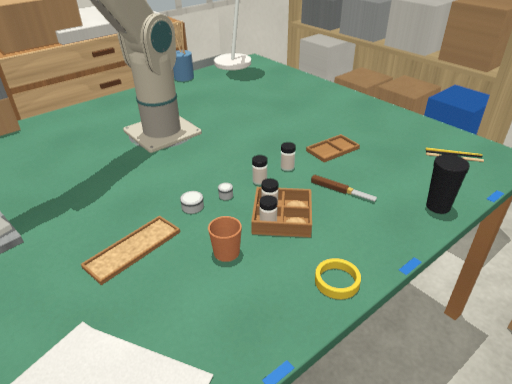

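The top view shows loose jars at about (194,206) and (229,207), and tins at (266,210) and (297,217). The knife is at (189,150). The crate is rotated 45° at (250,158), with corks in its left and top cells. The tin tray is at (140,199), the tool tray at (356,205), and a clay cup stands beside the crate at (310,153). The scene view agrees.

>>> {"name": "play_rows", "arguments": {"targets": [[0,41.6,-43.8,0,-75.5],[0,41.6,-43.8,0,-75.5],[0,41.6,-43.8,0,-75.5],[0,41.6,-43.8,0,-75.5],[0,41.6,-43.8,0,-75.5],[0,41.6,-43.8,0,-75.5],[0,41.6,-43.8,0,-75.5],[0,41.6,-43.8,0,-75.5],[0,41.6,-43.8,0,-75.5],[0,41.6,-43.8,0,-75.5]]}}

```text
clock: 1.5
eef_pos: [406.3, -190.3, 223.2]
tool_rot: [3.141, 0.0, 1.573]
force: [1.2, -0.5, 0.1]
width: 85.2
gripper_force: 0.0
```

```bash
python3 - <<'E'
from h import *
s=ctrl.read_state();print(s['eef_pos'],s['tool_rot'],s['qpos'],ctrl.finger_overhang,s['clock'])
im,d=ctrl.get_image('top')
r=ctrl.trace('top','tool_tray')+ctrl.trace('top','tin_tray')[:1]
# bay divider of the tin tray: heights profile along its long axis
m=r[-1]['pixels']&(d>0);v,u=np.nonzero(m);p=world('top',u,v,d=d[m])
a=np.radians(83.6)
for an in(83.6,-6.4):
    e=np.array([np.cos(np.radians(an)),np.sin(np.radians(an))]);t=(p[:,:2]-[477,357])@e
    print(an,t.min(),t.max(),[ (b,round(np.percentile(p[(t>b)&(t<=b+6),2],50),1)) for b in range(-78,78,6) if ((t>b)&(t<=b+6)).sum()>3])
E
```

```text
[ 406.34132462 -190.28683011  223.21257616] [3.14050389e+00 4.84088421e-04 1.57347450e+00] [ 0.66427991  0.36278456 -0.38424735  2.04561245  0.19332432  0.76580473
  0.16550483] 25.0 1.5
83.6 -77.77160179999048 81.58520068022675 [(-78, np.float64(10.2)), (-72, np.float64(9.2)), (-66, np.float64(3.4)), (-60, np.float64(5.0)), (-54, np.float64(4.9)), (-48, np.float64(4.5)), (-42, np.float64(3.8)), (-36, np.float64(3.9)), (-30, np.float64(3.6)), (-24, np.float64(5.3)), (-18, np.float64(4.7)), (-12, np.float64(4.5)), (-6, np.float64(3.9)), (0, np.float64(4.1)), (6, np.float64(11.9)), (12, np.float64(6.6)), (18, np.float64(3.7)), (24, np.float64(4.4)), (30, np.float64(3.5)), (36, np.float64(3.2)), (42, np.float64(4.0)), (48, np.float64(3.2)), (54, np.float64(4.6)), (60, np.float64(3.3)), (66, np.float64(6.1)), (72, np.float64(11.7))]
-6.4 -44.87819242627932 45.03329977598577 [(-48, np.float64(13.7)), (-42, np.float64(9.3)), (-36, np.float64(4.7)), (-30, np.float64(3.9)), (-24, np.float64(4.4)), (-18, np.float64(3.7)), (-12, np.float64(4.7)), (-6, np.float64(4.1)), (0, np.float64(4.9)), (6, np.float64(4.2)), (12, np.float64(4.1)), (18, np.float64(3.7)), (24, np.float64(4.3)), (30, np.float64(4.2)), (36, np.float64(10.1)), (42, np.float64(13.4))]
```

>>> {"name": "play_rows", "arguments": {"targets": [[0,36.5,4.9,0,0],[0,36.5,4.9,0,0],[0,36.5,4.9,0,0],[0,36.5,4.9,0,0],[0,36.5,4.9,0,0],[0,36.5,4.9,0,0],[0,36.5,4.9,0,0],[0,36.5,4.9,0,0],[0,36.5,4.9,4,0],[0,36.5,4.9,4,0]]}}

```text
clock: 2.65
eef_pos: [452.0, 170.8, 179.7]
tool_rot: [-3.134, 0.004, 1.571]
force: [-1.3, -1.7, -0.3]
width: 85.0
gripper_force: 0.0
```

```bash
cat >> h.py <<'E'
from scipy.spatial.transform import Rotation as Ro
def wristpts(d,s):
    """all wrist pixels -> world points (HxWx3)"""
    c=ctrl.calibration('wrist');f=192/np.tan(np.radians(c['vfov'])/2)
    v,u=np.mgrid[:384,:512];x=u-c['cx'];y=v-c['cy'];r=np.hypot(x,y)+1e-9;th=np.minimum(r/f,1.45);k=np.tan(th)/r
    P=np.stack([x*k,y*k,np.ones_like(x)],-1)*d[...,None];M=np.array(c['mount'])
    return (P@M[:3,:3].T+M[:3,3])@Ro.from_euler('xyz',s['tool_rot']).as_matrix().T+s['eef_pos']
E
python3 - <<'E'
from h import *
s=ctrl.read_state();print(s['eef_pos'],s['tool_rot'][2],s['qd'].max() if hasattr(s['qd'],'max') else max(s['qd']))
im,d=shot('wrist','w1.png');W=wristpts(d,s)
for r in ctrl.trace('wrist','jar_a'):
    q=W[r['pixels']&(d>0)];q=q[q[:,2]>np.percentile(q[:,2],95)-5]
    print(round(r['confidence'],2),np.round(q.min(0)),np.round(q.max(0)))
E
```

```text
[451.95777013 170.79695369 179.67485632] 1.5709194848335741 0.07431529248205311
0.85 [549.  -0.  46.] [565.  22.  54.]
0.73 [435. 154.  73.] [478. 197.  79.]
0.71 [436.  42.  73.] [478.  86.  79.]
0.62 [485. -66.  79.] [645. 181. 283.]
```

View pics/w1.png

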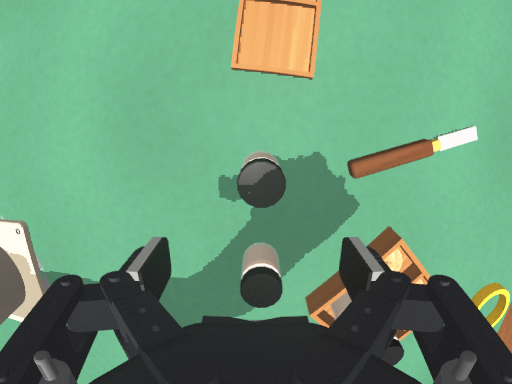

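>>> {"name": "play_rows", "arguments": {"targets": [[0,0,0,3,0],[0,0,0,6,0],[0,0,0,6,0],[0,0,0,6,0]]}}

```text
clock: 3.15
eef_pos: [455.1, 172.6, 124.1]
tool_rot: [3.141, 0.0, 1.57]
force: [0.8, 1.0, 0.1]
width: 85.2
gripper_force: 0.0
```

```bash
python3 -c "
from h import *
s=ctrl.read_state();print(s['eef_pos'],s['tool_rot'])"
```

```text
[455.07905038 172.63862145 124.05845566] [3.14060145e+00 6.01854585e-05 1.57001761e+00]
```

>>> {"name": "play_rows", "arguments": {"targets": [[0,0.2,0.1,3,0],[0,0.2,0.1,5.9,0],[0,0.2,0.1,5.9,0],[0.6,0.2,0.1,5.9,0],[0.8,0.2,0.1,5.9,0],[0.8,0.2,0.1,5.9,0],[0.8,0.2,0.1,5.9,0],[0.8,0.2,0.1,5.9,0]]}}

```text
clock: 3.95
eef_pos: [451.0, 175.9, 67.7]
tool_rot: [-3.138, 0.002, 1.573]
force: [-3.7, 0.5, 14.8]
width: 17.4
gripper_force: 6.8
```

```bash
python3 - <<'E'
from h import *
s=ctrl.read_state();print(s['eef_pos'],s['tool_rot'],s['width'],s['force'])
im,d=shot('wrist','w2.png')
E
```

```text
[451.0040379  175.86442574  67.72204541] [-3.13751322e+00  2.11564560e-03  1.57311469e+00] 17.352751262702384 [-3.67015546  0.46571461 14.84166139]
```

View pics/w2.png

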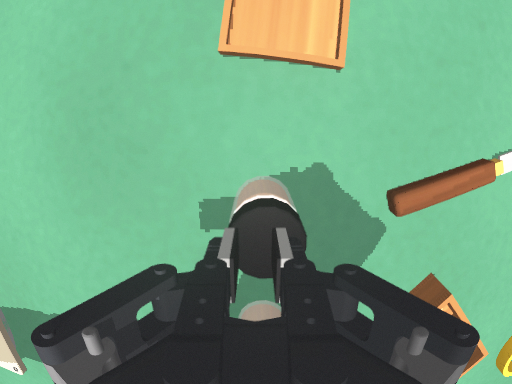

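```bash
python3 - <<'E'
from h import *
s=ctrl.read_state();im,d=ctrl.get_image('wrist');W=wristpts(d,s)
for n,(u,v) in dict(lid=(268,215),lid2=(255,240),lidlow=(262,270),floor=(262,120),Ltip=(228,236),Rtip=(285,236),Lf=(222,280),Rf=(292,265),jarb=(262,310)).items(): print(n,np.round(W[v-1:v+2,u-1:u+2].reshape(-1,3).mean(0),1),np.round(d[v,u]))
for r in ctrl.trace('wrist','jar_a'):
    q=W[r['pixels']&(d>0)];print(round(r['confidence'],2),r['bbox'],np.round(np.percentile(q,[2,98],axis=0)))
E
```

```text
lid [458.3 191.7  76.7] 151.0
lid2 [451.7 177.7  76.6] 156.0
lidlow [455.6 159.7  77.1] 158.0
floor [456.5 237.6   0.8] 212.0
Ltip [439.1 186.6  91.9] 138.0
Rtip [465.8 186.6  91.9] 137.0
Lf [440.4 187.4 131.9] 100.0
Rf [465.6 187.9 122. ] 109.0
jarb [457.7  85.   17.2] 237.0
0.95 [239.9, 298.7, 281.4, 318.1] [[439.  75.   3.]
 [472.  86.  29.]]
0.8 [228.2, 177.9, 309.4, 278.3] [[439. 157.   7.]
 [476. 197.  78.]]
```

>>> {"name": "play_rows", "arguments": {"targets": [[0.8,0,0,-2,0],[0.8,0,0,-6,0],[0.8,0,0,-6,0],[1,0,0,-6,0],[1,0,0,-6,0],[1,0,0,-6,0]]}}

```text
clock: 4.7
eef_pos: [454.6, 174.8, 123.1]
tool_rot: [-3.14, 0.001, 1.571]
force: [-0.0, 0.5, 0.5]
width: -0.1
gripper_force: 0.0
```

```bash
python3 - <<'E'
from h import *
s=ctrl.read_state();print(s['eef_pos'],s['width'],s['force']);im,d=shot('wrist','w3.png');W=wristpts(d,s)-s['eef_pos']
for u in(238,250,262,274,286):
    print(u,[(v,*np.round(W[v,u]).astype(int)) for v in range(180,300,8)])
for r in ctrl.trace('wrist','jar_a'):
    q=(W+s['eef_pos'])[r['pixels']&(d>0)];print(round(r['confidence'],2),r['bbox'],np.round(np.percentile(q,[2,98],axis=0)))
E
```

```text
[454.6369846  174.83325448 123.05005923] -0.07911677658793248 [-0.01743726  0.45657333  0.45485634]
238 [(180, np.int64(-13), np.int64(15), np.int64(-74)), (188, np.int64(-12), np.int64(16), np.int64(-47)), (196, np.int64(-12), np.int64(10), np.int64(-46)), (204, np.int64(-12), np.int64(5), np.int64(-45)), (212, np.int64(-12), np.int64(-1), np.int64(-46)), (220, np.int64(-12), np.int64(-8), np.int64(-47)), (228, np.int64(-12), np.int64(-14), np.int64(-46)), (236, np.int64(-17), np.int64(-54), np.int64(-123)), (244, np.int64(-8), np.int64(7), np.int64(25)), (252, np.int64(-8), np.int64(7), np.int64(33)), (260, np.int64(-6), np.int64(13), np.int64(52)), (268, np.int64(-6), np.int64(12), np.int64(57)), (276, np.int64(-6), np.int64(11), np.int64(61)), (284, np.int64(-6), np.int64(11), np.int64(66)), (292, np.int64(-5), np.int64(17), np.int64(79))]
250 [(180, np.int64(-4), np.int64(21), np.int64(-48)), (188, np.int64(-4), np.int64(16), np.int64(-46)), (196, np.int64(-4), np.int64(10), np.int64(-47)), (204, np.int64(-4), np.int64(4), np.int64(-46)), (212, np.int64(-4), np.int64(-2), np.int
[... 2168 characters left out ...]
6)), (212, np.int64(22), np.int64(-2), np.int64(-47)), (220, np.int64(30), np.int64(-36), np.int64(-123)), (228, np.int64(31), np.int64(-44), np.int64(-122)), (236, np.int64(31), np.int64(-54), np.int64(-123)), (244, np.int64(31), np.int64(-62), np.int64(-122)), (252, np.int64(32), np.int64(-72), np.int64(-123)), (260, np.int64(12), np.int64(12), np.int64(50)), (268, np.int64(12), np.int64(11), np.int64(55)), (276, np.int64(11), np.int64(12), np.int64(62)), (284, np.int64(10), np.int64(11), np.int64(66)), (292, np.int64(9), np.int64(17), np.int64(79))]
0.72 [229.9, 163.5, 287.8, 236.4] [[437. 161.  16.]
 [475. 196.  78.]]
0.46 [251.7, 303.9, 262.1, 322.4] [[451.  77.  67.]
 [458. 185. 207.]]
```

View pics/w3.png

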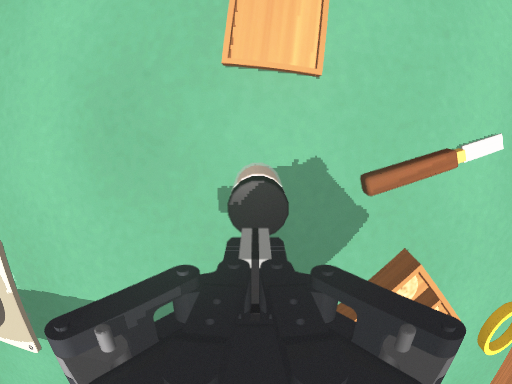

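The pads turn out to end about 9 mm behind the reported TCP, not 25 mm ahead of it. Shut tip z is therefore about eef z + 9, and I will go lower to match. The jar is still upright at (457,176).

>>> {"name": "play_rows", "arguments": {"targets": [[0,0.1,0.2,0,0],[0,0.1,0.2,0,0],[0,0.1,0.2,0,0],[0,0.1,0.2,3,0],[0,0.1,0.2,6,0],[0,0.1,0.2,8,0],[0,0.1,0.2,9.1,0],[0,0.1,0.2,9.1,0],[0,0.1,0.2,9.1,0],[0,0.1,0.2,9.1,0]]}}

```text
clock: 5.8
eef_pos: [458.0, 176.6, 33.8]
tool_rot: [3.14, -0.001, 1.571]
force: [0.5, -0.5, 0.4]
width: 85.4
gripper_force: 0.0
```

>>> {"name": "play_rows", "arguments": {"targets": [[0.5,0,0,0,0],[0.8,0,0,0,0],[0.8,0,0,0,0],[0.8,0,0,0,0],[0.8,0,0,0,0]]}}

```text
clock: 6.3
eef_pos: [457.5, 176.3, 33.4]
tool_rot: [3.141, -0.0, 1.571]
force: [-1.0, -0.7, 4.7]
width: 42.8
gripper_force: 60.1
```

>>> {"name": "play_rows", "arguments": {"targets": [[0.8,0,0,-3,0],[0.8,0,0,-6,0],[0.8,0,0,-9,0],[0.8,0,0,-12,0],[0.8,-2,3,-13,0],[0.8,-5,6.5,-13,0],[0.8,-8,10,-13,0],[0.8,-10.5,13.5,-13,0],[0.8,-12.6,16.3,-13,0],[0.8,-12.6,16.3,-13,0]]}}

```text
clock: 7.3
eef_pos: [624.0, 44.3, 162.0]
tool_rot: [3.139, 0.003, 1.564]
force: [-0.1, 0.3, -1.6]
width: 42.6
gripper_force: 61.8
```

>>> {"name": "play_rows", "arguments": {"targets": [[0.8,0,0,0,0],[0.8,0,0,0,0],[0.8,0,0,0,0]]}}

```text
clock: 7.6
eef_pos: [619.3, 51.8, 162.9]
tool_rot: [-3.141, -0.0, 1.574]
force: [-0.8, -0.2, -2.1]
width: 42.5
gripper_force: 61.8
```

```bash
python3 - <<'E'
from h import *
s=ctrl.read_state();print(s['eef_pos'],s['tool_rot'],s['width'])
im,d=shot('wrist','w4.png')
E
```

```text
[619.25065775  51.76186497 162.87612963] [-3.14075328e+00 -4.07970921e-04  1.57383204e+00] 42.52176679937645
```

View pics/w4.png

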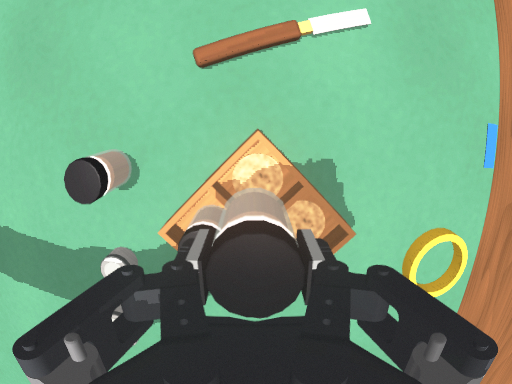

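Jar held upright over the left cork cell; its cell is visible at about (258,170) and the other empty one at (303,217).

>>> {"name": "play_rows", "arguments": {"targets": [[0.8,-0.2,0.2,2.5,0],[0.8,-0.2,0.2,5,0],[0.8,-0.2,0.2,7.5,0],[0.8,-0.2,0.2,9.5,0],[0.8,-0.2,0.2,10.5,0],[0.8,-0.2,0.2,11.2,0],[0.8,-0.2,0.2,11.7,0],[0.8,-0.2,0.2,11.7,0],[0.8,-0.2,0.2,11.7,0]]}}

```text
clock: 8.55
eef_pos: [622.9, 48.5, 46.6]
tool_rot: [3.14, -0.0, 1.571]
force: [1.6, 0.4, -2.1]
width: 42.4
gripper_force: 61.8
```

>>> {"name": "play_rows", "arguments": {"targets": [[0.8,0,0,0.3,0],[0.8,0,0,0.5,0],[0.8,0,0,0.5,0]]}}

```text
clock: 8.85
eef_pos: [622.2, 48.2, 40.7]
tool_rot: [-3.141, 0.0, 1.571]
force: [0.2, 0.8, -1.2]
width: 42.7
gripper_force: 61.8
```

>>> {"name": "play_rows", "arguments": {"targets": [[0.8,0,0,0.1,0],[0.8,0,0,0.2,0],[0.8,0,0,0.2,0]]}}

```text
clock: 9.15
eef_pos: [622.5, 48.4, 39.5]
tool_rot: [3.141, 0.0, 1.571]
force: [-1.4, -0.0, 4.0]
width: 42.7
gripper_force: 62.3
```

>>> {"name": "play_rows", "arguments": {"targets": [[0.3,0,0,0,0],[0.3,0,0,0,0],[0.3,0,0,0,0],[0.3,0,0,0,0]]}}

```text
clock: 9.55
eef_pos: [622.4, 48.4, 38.7]
tool_rot: [3.142, -0.0, 1.571]
force: [0.6, -0.5, 0.7]
width: 59.9
gripper_force: 0.0
```

>>> {"name": "play_rows", "arguments": {"targets": [[0.3,0,0,-5,0],[0.3,0,0,-10,0],[0.3,0,0,-12,0],[0,0.5,-5,-12,0],[0,1,-9,-12,0],[0,1.5,-13,-12,0],[0,1.5,-16.5,-12,0],[0,1.5,-16.5,-12,0],[0,1.5,-16.5,-12,0],[0,1.5,-16.5,-12,0]]}}

```text
clock: 10.55
eef_pos: [459.1, 63.4, 159.1]
tool_rot: [3.139, -0.001, 1.571]
force: [-0.4, 0.4, 0.4]
width: 85.2
gripper_force: 0.0
```

```bash
cat >> h.py <<'E'
def see(name,f=None,top=5):
    s=ctrl.read_state();im,d=shot('wrist',f);W=wristpts(d,s)
    print('eef',np.round(s['eef_pos'],1),'yaw',round(s['tool_rot'][2],3),'w',round(s['width'],1),'t',s['clock'])
    for r in ctrl.trace('wrist',name):
        q=W[r['pixels']&(d>0)]
        if len(q)<9: continue
        q=q[q[:,2]>np.percentile(q[:,2],95)-top];(c,wh,a)=cv2.minAreaRect(q[:,:2].astype(np.float32))
        print(name,round(r['confidence'],2),'z',round(np.median(q[:,2]),1),'rect',np.round(c,1),np.round(wh,1),round(a,1))
    return s,im,d,W
E
python3 -c "
from h import *
see('jar_a')"
```

```text
eef [459.1  63.4 159.1] yaw 1.571 w 85.2 t 10.55
jar_a 0.92 z 82.7 rect [620.5  47.5] [42.8 41.6] 71.5
jar_a 0.92 z 82.8 rect [550.   36.9] [ 16.  120.7] 48.9
jar_a 0.84 z 76.8 rect [457.1  63.6] [42.5 42.7] 46.8
jar_a 0.73 z 76.2 rect [575.1  16.3] [  7.7 153.9] 48.0
```

>>> {"name": "play_rows", "arguments": {"targets": [[0,0,-0.2,4,0],[0,0,-0.2,8,0],[0,0,-0.2,11,0],[0,0,-0.2,12.5,0],[0,0,-0.2,12.5,0],[0,0,-0.2,12.5,0],[0.5,0,-0.2,12.5,0],[0.8,0,-0.2,12.5,0],[0.8,0,-0.2,12.5,0],[0.8,0,-0.2,12.5,0]]}}

```text
clock: 11.65
eef_pos: [456.2, 63.3, 34.8]
tool_rot: [3.139, -0.0, 1.571]
force: [-0.5, 0.5, 5.6]
width: 42.3
gripper_force: 59.8
```

>>> {"name": "play_rows", "arguments": {"targets": [[0.8,0,0,0,0],[0.8,0,0,0,0]]}}

```text
clock: 11.85
eef_pos: [456.2, 63.2, 34.8]
tool_rot: [3.139, -0.0, 1.571]
force: [0.2, -0.9, 6.3]
width: 42.4
gripper_force: 59.9
```

>>> {"name": "play_rows", "arguments": {"targets": [[0.8,0,0,-4,0],[0.8,0,0,-8,0],[0.8,0,0,-12,0],[0.8,-0.5,2,-13,0],[0.8,-1.8,6,-13,0],[0.8,-3,10,-13,0],[0.8,-4.2,14,-13,0],[0.8,-5.4,18,-13,0],[0.8,-6.3,20.5,-13,0],[0.8,-6.3,21.4,-13,0]]}}

```text
clock: 12.85
eef_pos: [671.4, -2.4, 163.3]
tool_rot: [3.141, 0.001, 1.568]
force: [-0.1, 0.2, -1.7]
width: 42.5
gripper_force: 62.0
```

>>> {"name": "play_rows", "arguments": {"targets": [[0.8,0,0,0,0],[0.8,0,0,0,0],[0.8,0,0,0,0],[0.8,0,0,0,0],[0.8,0,0,0,0]]}}

```text
clock: 13.35
eef_pos: [668.9, 0.7, 164.2]
tool_rot: [3.142, 0.0, 1.572]
force: [0.2, 0.5, -1.7]
width: 42.6
gripper_force: 62.0
```

>>> {"name": "play_rows", "arguments": {"targets": [[0.8,0,0.15,2.5,0],[0.8,0,0.15,5,0],[0.8,0,0.15,7.5,0],[0.8,0,0.15,9.5,0],[0.8,0,0.15,11,0],[0.8,0,0.15,11.8,0],[0.8,0,0.15,12.1,0],[0.8,0,0.15,12.3,0],[0.8,0,0.15,12.3,0],[0.8,0,0.15,12.3,0]]}}

```text
clock: 14.35
eef_pos: [671.5, 0.4, 41.7]
tool_rot: [3.14, -0.0, 1.571]
force: [0.3, 0.4, -1.1]
width: 42.5
gripper_force: 62.0
```

>>> {"name": "play_rows", "arguments": {"targets": [[0.8,0,0,0.1,0],[0.8,0,0,0.1,0]]}}

```text
clock: 14.55
eef_pos: [671.6, 0.4, 41.0]
tool_rot: [3.14, 0.0, 1.571]
force: [-1.3, -0.8, 4.1]
width: 42.6
gripper_force: 62.4
```

>>> {"name": "play_rows", "arguments": {"targets": [[0.3,0,0,0,0],[0.3,0,0,0,0],[0.3,0,0,0,0],[0.3,0,0,-4,0],[0.3,0,0,-8,0],[0.3,0,0,-12,0],[0.3,0,0,-12,0],[0,-3,-5,-12,0],[0,-6,-9,-12,0],[0,-9,-13,-12,0]]}}

```text
clock: 15.55
eef_pos: [545.6, -85.3, 159.2]
tool_rot: [-3.141, 0.0, 1.573]
force: [0.5, -0.4, 0.3]
width: 85.8
gripper_force: 0.0
```

```bash
python3 -c "
from h import *
print(ctrl.read_state()['eef_pos'])"
```

```text
[545.60404641 -85.3264369  159.21392355]
```

>>> {"name": "play_rows", "arguments": {"targets": [[0,-3,-5,2,0],[0,-6.3,-10.8,4,0],[0,-6.3,-10.8,4,0],[0,-6.3,-10.8,4,0],[0,-6.3,-10.8,4,0],[0,-6.3,-10.8,4,0],[0,-6.3,-10.8,4,0]]}}

```text
clock: 16.25
eef_pos: [441.2, -147.0, 120.1]
tool_rot: [3.14, -0.0, 1.573]
force: [0.2, -0.2, 0.2]
width: 85.3
gripper_force: 0.0
```

```bash
python3 -c "
from h import *
s,im,d,W=see('big_tin','w5.png')
for k in('small_tin','jar_a'):
  for r in ctrl.trace('wrist',k):
    q=W[r['pixels']&(d>0)]
    if len(q)>9:
        q=q[q[:,2]>np.percentile(q[:,2],95)-5];print(k,round(r['confidence'],2),[np.round(x,1) for x in cv2.minAreaRect(q[:,:2].astype(np.float32))],np.round(np.median(q[:,2])))
"
```

```text
eef [ 441.2 -147.   120.1] yaw 1.573 w 85.3 t 16.25
big_tin 0.74 z 33.1 rect [ 433.  -153.9] [60.9 60. ] 61.0
small_tin 0.82 [array([452.4, -56.4]), array([40.4, 40.1]), np.float64(89.6)] 33.0
jar_a 0.94 [array([648.2, -13.8]), array([64.9, 26.1]), np.float64(49.6)] 82.0
jar_a 0.88 [array([623. , -51.3]), array([43.1, 43.1]), np.float64(63.9)] 83.0
jar_a 0.83 [array([571.7,  -3.2]), array([44.4, 36.6]), np.float64(12.6)] 83.0
jar_a 0.75 [array([613.7,  22.9]), array([56.3,  9.4]), np.float64(23.5)] 82.0
```

>>> {"name": "play_rows", "arguments": {"targets": [[0,-0.7,-0.8,1,0],[0,-0.7,-0.8,3,0],[0,-0.7,-0.8,6,0],[0,-0.7,-0.8,9,0],[0,-0.7,-0.8,10,0],[0,-0.7,-0.8,10,0],[0,-0.7,-0.8,10,0]]}}

```text
clock: 17.15
eef_pos: [432.2, -154.7, 20.4]
tool_rot: [3.141, 0.0, 1.572]
force: [0.1, 0.2, 0.5]
width: 85.5
gripper_force: 0.0
```

>>> {"name": "play_rows", "arguments": {"targets": [[0,0.1,0.1,1,0],[0,0.1,0.1,1.9,0],[0,0.1,0.1,1.9,0],[0.4,0.1,0.1,1.9,0],[0.6,0.1,0.1,1.9,0],[0.6,0.1,0.1,1.9,0],[0.6,0.1,0.1,1.9,0],[0.6,0.1,0.1,1.9,0]]}}

```text
clock: 17.95
eef_pos: [433.2, -154.2, 2.1]
tool_rot: [3.14, 0.001, 1.571]
force: [-1.4, 0.0, 7.6]
width: 57.9
gripper_force: 62.5
```

>>> {"name": "play_rows", "arguments": {"targets": [[0.6,0,0,-3,0],[0.6,0,0,-6,0],[0.6,3,0,-9,0],[0.6,7,0.4,-11,0],[0.6,11.5,0.8,-11,0],[0.6,16,1.2,-11,0],[0.6,20.5,1.6,-11,0],[0.6,25,2,-11,0],[0.6,29.5,2.4,-11,0],[0.6,34,2.8,-11,0]]}}

```text
clock: 18.95
eef_pos: [460.0, 187.8, 111.3]
tool_rot: [3.142, 0.0, 1.572]
force: [0.3, -0.1, -2.6]
width: 58.2
gripper_force: 66.1
```

>>> {"name": "play_rows", "arguments": {"targets": [[0.6,4,0.4,0,0],[0.6,8,0.8,0,0],[0.6,12,1.1,0,0],[0.6,14,1.2,0,0],[0.6,14,1.2,0,0],[0.6,14,1.2,0,0],[0.6,14,1.2,0,0]]}}

```text
clock: 19.65
eef_pos: [472.3, 324.1, 110.7]
tool_rot: [-3.141, 0.002, 1.57]
force: [0.6, -0.4, -2.3]
width: 58.2
gripper_force: 66.0
```

```bash
python3 -c "
from h import *
s,im,d,W=see('tin_tray','w6.png',50)
m=(W[...,2]>7)&(W[...,2]<20)&(d>0)&(abs(W[...,0]-477)<70)&(abs(W[...,1]-357)<110)
q=W[m];print(q.shape,[np.round(x,1) for x in cv2.minAreaRect(q[:,:2].astype(np.float32))])
see('big_tin')"
```

```text
eef [472.3 324.1 110.7] yaw 1.57 w 58.2 t 19.65
tin_tray 0.59 z 5.1 rect [478.9 368.1] [135.2  94.1] 83.5
(3304, 3) [array([478. , 365.8]), array([134.8,  88.9]), np.float64(83.9)]
eef [472.5 324.4 110.8] yaw 1.57 w 58.0 t 19.75
big_tin 0.88 z 141.6 rect [472.3 324.8] [61.6 58.7] 89.2
```

View pics/w6.png

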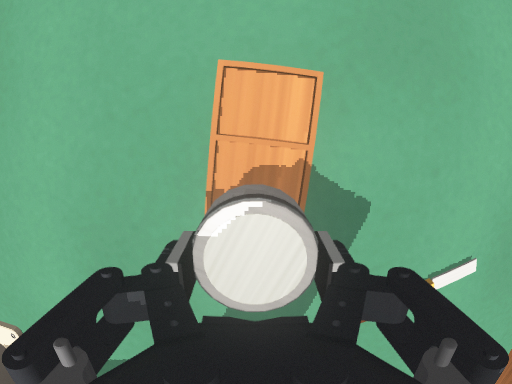

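The wrist view shows the tin held level with the tray beyond it: the small bay at (265,105), the divider at v≈140, and the big bay under the tin.

>>> {"name": "play_rows", "arguments": {"targets": [[0.6,0.1,0.1,2.5,0],[0.6,0.1,0.1,5,0],[0.6,0.1,0.1,7.5,0],[0.6,0.1,0.1,9,0],[0.6,0.1,0.1,9.8,0],[0.6,0.1,0.1,10.2,0],[0.6,0.1,0.1,10.2,0],[0.6,0.1,0.1,10.2,0]]}}

```text
clock: 20.65
eef_pos: [473.8, 327.7, 9.7]
tool_rot: [3.14, -0.001, 1.571]
force: [-0.1, -0.1, -2.2]
width: 58.2
gripper_force: 66.0
```

>>> {"name": "play_rows", "arguments": {"targets": [[0.6,0,0,0.2,0],[0.6,0,0,0.3,0],[0.6,0,0,0.3,0]]}}

```text
clock: 20.95
eef_pos: [473.6, 327.4, 6.3]
tool_rot: [3.141, -0.0, 1.571]
force: [-0.0, -0.9, 0.2]
width: 57.8
gripper_force: 66.3
```

>>> {"name": "play_rows", "arguments": {"targets": [[0.6,0,0,0.1,0],[0.2,0,0,0.1,0],[0.1,0,0,0.1,0],[0.1,0,0,0.1,0],[0.1,0,0,-4,0],[0.1,0,0,-8,0],[0,-3,0,-10,0],[0,-8,-0.4,-10,0],[0,-13,-0.7,-10,0],[0,-18,-1,-10,0]]}}

```text
clock: 21.95
eef_pos: [463.2, 145.9, 106.1]
tool_rot: [3.141, 0.0, 1.572]
force: [1.3, -0.6, -0.6]
width: 85.5
gripper_force: 0.0
```

>>> {"name": "play_rows", "arguments": {"targets": [[0,-5,-0.3,0,0],[0,-10,-0.6,0,0],[0,-15,-0.9,0,0],[0,-20,-1.1,0,0],[0,-20.3,-1.1,0,0],[0,-20.3,-1.1,0,0],[0,-20.3,-1.1,0,0]]}}

```text
clock: 22.65
eef_pos: [453.0, -54.1, 105.9]
tool_rot: [3.141, -0.001, 1.573]
force: [-0.3, -0.3, 0.9]
width: 85.5
gripper_force: 0.0
```

```bash
python3 -c "
from h import *
see('small_tin')"
```

```text
eef [453.  -54.1 105.9] yaw 1.573 w 85.5 t 22.65
small_tin 0.69 z 82.7 rect [571.    0.6] [43.1 43. ] 29.9
```

>>> {"name": "play_rows", "arguments": {"targets": [[0,-0.2,0,3,0],[0,-0.2,0,6,0],[0,-0.2,0,9,0],[0,-0.2,0,10.2,0],[0,-0.2,0,10.2,0],[0,-0.2,0,10.2,0],[0,-0.2,0,10.2,0]]}}

```text
clock: 23.45
eef_pos: [453.3, -56.8, 4.7]
tool_rot: [3.14, -0.0, 1.573]
force: [-0.1, 0.2, 0.1]
width: 85.4
gripper_force: 0.0
```

>>> {"name": "play_rows", "arguments": {"targets": [[0.5,0,0,0,0],[0.8,0,0,0,0],[0.8,0,0,0,0],[0.8,0,0,0,0],[0.8,0,0,0,0]]}}

```text
clock: 23.95
eef_pos: [452.8, -57.7, 4.6]
tool_rot: [3.141, 0.0, 1.571]
force: [-1.7, 0.2, 8.6]
width: 37.9
gripper_force: 59.2
```

>>> {"name": "play_rows", "arguments": {"targets": [[0.8,0,0,-3,0],[0.8,0,0,-7,0],[0.8,3,0,-10,0],[0.8,7,0,-11,0],[0.8,11.5,0.4,-11,0],[0.8,16,0.8,-11,0],[0.8,20.5,1.2,-11,0],[0.8,25,1.6,-11,0],[0.8,29.5,2,-11,0],[0.8,34,2.4,-11,0]]}}

```text
clock: 24.95
eef_pos: [476.1, 284.0, 113.8]
tool_rot: [-3.141, 0.001, 1.571]
force: [0.2, -1.2, -1.8]
width: 37.9
gripper_force: 60.5
```

>>> {"name": "play_rows", "arguments": {"targets": [[0.8,4,0.2,0,0],[0.8,8,0.4,0,0],[0.8,11,0.5,0,0],[0.8,11.6,0.5,0,0],[0.8,11.6,0.5,0,0],[0.8,11.6,0.5,0,0],[0.8,11.6,0.5,0,0]]}}

```text
clock: 25.65
eef_pos: [481.8, 396.2, 113.6]
tool_rot: [-3.141, 0.002, 1.569]
force: [0.3, -0.3, -0.3]
width: 37.7
gripper_force: 60.5
```

```bash
python3 -c "
from h import *
see('small_tin','w7.png');see('big_tin')"
```

```text
eef [481.8 396.2 113.6] yaw 1.569 w 37.7 t 25.65
small_tin 0.78 z 141.8 rect [481.2 397.4] [42.1 37.5] 86.1
eef [481.8 396.9 113.8] yaw 1.57 w 37.9 t 25.75
big_tin 0.86 z 37.0 rect [467.9 336.1] [46.  78.8] 6.7
big_tin 0.5 z 210.3 rect [517.8 395.6] [ 2.7 28.1] 35.6
```

View pics/w7.png

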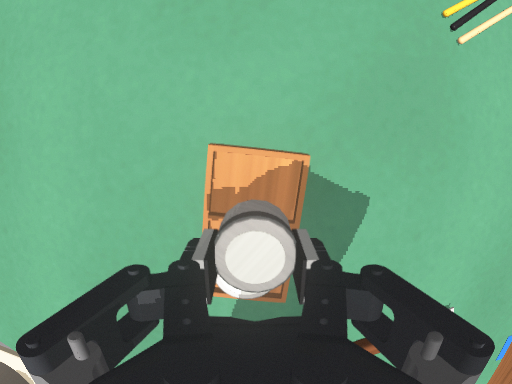

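The small tin is held level and aligned with the small bay; the big tin lies in its bay just behind, at about (240,290).

>>> {"name": "play_rows", "arguments": {"targets": [[0.8,0,0,2.5,0],[0.8,0,0,5,0],[0.8,0,0,7.5,0],[0.8,0,0,9,0],[0.8,0,0,9.9,0],[0.8,0,0,10.2,0],[0.8,0,0,10.3,0],[0.8,0,0,10.3,0]]}}

```text
clock: 26.65
eef_pos: [481.8, 399.1, 11.7]
tool_rot: [3.14, -0.001, 1.571]
force: [-0.1, 0.5, -1.1]
width: 38.0
gripper_force: 60.5
```

>>> {"name": "play_rows", "arguments": {"targets": [[0.8,0,0,0.1,0],[0.8,0,0,0.2,0],[0.8,0,0,0.2,0]]}}

```text
clock: 26.95
eef_pos: [481.4, 398.6, 9.1]
tool_rot: [3.141, -0.0, 1.571]
force: [0.0, -0.8, -1.6]
width: 37.5
gripper_force: 60.5
```

>>> {"name": "play_rows", "arguments": {"targets": [[0.8,0,0,0.15,0],[0.8,0,0,0.15,0],[0.3,0,0,0.15,0],[0.3,0,0,0.15,0],[0.3,0,0,0.15,0],[0.3,0,0,-4,0],[0.3,0,0,-9,0],[0.2,-3,1,-12,0],[0.2,-7,4,-12,0],[0.2,-11,6,-12,0]]}}

```text
clock: 27.95
eef_pos: [543.6, 288.1, 130.4]
tool_rot: [3.138, -0.002, 1.572]
force: [-0.0, -0.6, -0.0]
width: 68.5
gripper_force: 0.0
```

>>> {"name": "play_rows", "arguments": {"targets": [[0.2,-4,3,0,0],[0.2,-8,5,0,0],[0.2,-10,6,0,0],[0.2,-10,6,0,0],[0.2,-10,6,0,0],[0.2,-10,6,0,0],[0.2,-10,6,0,0]]}}

```text
clock: 28.65
eef_pos: [600.5, 190.8, 128.9]
tool_rot: [-3.141, -0.001, 1.575]
force: [-0.0, 0.1, 0.2]
width: 68.1
gripper_force: 0.0
```

```bash
python3 -c "
from h import *
s,im,d,W=see('palette_knife','w8.png',6);see('palette_knife',None,30)
r=ctrl.trace('wrist','palette_knife')[0];q=W[r['pixels']&(d>0)];h=q[q[:,2]>16][:,:2];b=q[(q[:,2]>6)&(q[:,2]<15)][:,:2]
print([np.round(x,1) for x in cv2.minAreaRect(h.astype(np.float32))],'blade mean',b.mean(0),'handle mean',h.mean(0))
print(cv2.fitLine(h.astype(np.float32),cv2.DIST_L2,0,.01,.01).ravel())
for k in('small_tin','big_tin'): see(k)
"
```

```text
eef [600.5 190.8 128.9] yaw 1.575 w 68.1 t 28.65
palette_knife 0.69 z 20.4 rect [616.5 194.7] [122.7  20.5] 17.2
eef [600.8 190.2 128.9] yaw 1.574 w 68.1 t 28.75
palette_knife 0.82 z 19.4 rect [650.1 202.5] [199.6  25.8] 17.3
[array([616.4, 195. ]), array([122.7,  19.8]), np.float64(17.2)] blade mean [689.83602699 219.423853  ] handle mean [613.72753351 195.00029621]
[9.5669132e-01 2.9110420e-01 6.1372754e+02 1.9500029e+02]
eef [601.2 189.2 128.9] yaw 1.573 w 68.5 t 28.9
eef [601.3 188.8 128.9] yaw 1.572 w 68.6 t 29.0
big_tin 0.76 z 37.0 rect [474.3 327.2] [58.6 59.4] 76.2
```

View pics/w8.png

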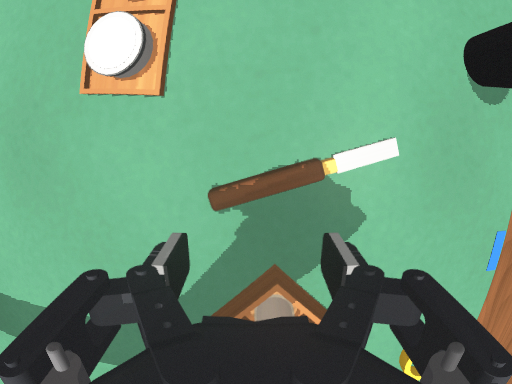

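The knife lies with its butt at (212,200) and blade tip at (397,147); I will turn the tool onto it. The big tin sits in its bay at (118,45).

>>> {"name": "play_rows", "arguments": {"targets": [[0.2,0.9,2.4,0,73],[0.2,0.9,2.4,0,73],[0.2,0.9,2.4,0,73],[0.2,0.9,2.4,2,73],[0.2,0.9,2.4,4,73],[0.2,0.9,2.4,6,73],[0.2,0.9,2.4,6,73],[0.2,0.9,2.4,6,73],[0.2,0.9,2.4,6,73],[0.2,0.9,2.4,6,73]]}}

```text
clock: 30.1
eef_pos: [625.3, 197.9, 68.8]
tool_rot: [3.141, -0.0, 0.298]
force: [0.6, 0.4, 0.3]
width: 68.1
gripper_force: 0.0
```

>>> {"name": "play_rows", "arguments": {"targets": [[0.2,0,0,0,0],[0.2,0,0,0,0],[0.2,0,0,0,0]]}}

```text
clock: 30.4
eef_pos: [625.4, 197.5, 68.9]
tool_rot: [-3.141, -0.0, 0.298]
force: [0.1, -0.2, 0.1]
width: 68.1
gripper_force: 0.0
```

```bash
python3 -c "
from h import *
s,im,d,W=see('palette_knife','w9.png',6)
R=Ro.from_euler('xyz',s['tool_rot']).as_matrix()
print('offset tool cm',(R.T@(np.array([625.7,197.9,-3])-s['eef_pos'])/10).round(2),'spin',np.degrees(s['tool_rot'][2])-17.1)
"
```

```text
eef [625.4 197.5  68.9] yaw 0.298 w 68.1 t 30.4
palette_knife 0.56 z 20.4 rect [617.1 195.1] [121.   20.3] 17.2
offset tool cm [ 0.04 -0.03  7.19] spin -0.026316736104060823
```

View pics/w9.png

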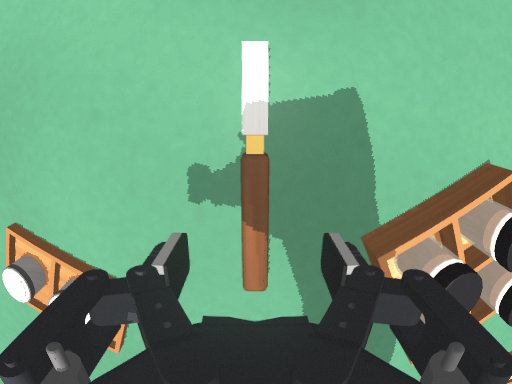

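The knife is centred and parallel between the jaws, and the jar crate sits clear to the right.

>>> {"name": "play_rows", "arguments": {"targets": [[0.2,0,0,3,0],[0.2,0,0,5.5,0],[0.2,0,0,7.2,0],[0.2,0,0,7.2,0],[0.2,0,0,7.2,0],[0.6,0,0,7.2,0],[1,0,0,7.2,0],[1,0,0,7.2,0],[1,0,0,7.2,0],[1,0,0,7.2,0]]}}

```text
clock: 31.5
eef_pos: [626.1, 197.9, -2.1]
tool_rot: [-3.142, -0.002, 0.297]
force: [-0.9, 0.4, 5.8]
width: 18.5
gripper_force: 60.6
```

>>> {"name": "play_rows", "arguments": {"targets": [[1,0,0,0,0],[1,0,0,0,0],[1,0,0,0,0]]}}

```text
clock: 31.8
eef_pos: [626.1, 197.9, -2.1]
tool_rot: [-3.142, -0.002, 0.297]
force: [-0.2, 0.0, 6.3]
width: 18.7
gripper_force: 60.6
```

>>> {"name": "play_rows", "arguments": {"targets": [[1,0,0,-4,0],[1,0,0,-8,0],[1,0,0,-12,0],[1,0,0,-16,0],[1,-2.3,3.8,-16,0],[1,-4.6,7.6,-16,0],[1,-6.9,11.4,-16,0],[1,-9.2,15.2,-16,0],[1,-11.5,19,-16,0],[1,-13.8,22.8,-16,0]]}}

```text
clock: 32.8
eef_pos: [559.4, -62.5, 156.9]
tool_rot: [3.141, 0.0, 0.298]
force: [0.1, -0.2, -1.3]
width: 18.1
gripper_force: 59.7
```

>>> {"name": "play_rows", "arguments": {"targets": [[1,-2.3,3.8,0,-8.3],[1,-4.6,7.6,0,-16.6],[1,-6.9,11.4,0,-24.9],[1,-9.2,15.2,0,-33.2],[1,-11.5,19,0,-41.5],[1,-13.8,22.8,0,-49.8],[1,-16.5,27.6,0,-58],[1,-16.5,27.6,0,-66.5],[1,-16.5,27.6,0,-75],[1,-16.5,27.6,0,-82.6]]}}

```text
clock: 33.8
eef_pos: [482.6, -373.8, 156.5]
tool_rot: [-3.141, -0.001, 1.743]
force: [0.9, 1.2, 0.1]
width: 18.1
gripper_force: 59.7
```

>>> {"name": "play_rows", "arguments": {"targets": [[1,0,0,0,0],[1,0,0,0,0],[1,0,0,0,0]]}}

```text
clock: 34.1
eef_pos: [483.3, -372.9, 156.8]
tool_rot: [-3.141, 0.0, 1.737]
force: [-0.6, -0.4, -0.8]
width: 18.3
gripper_force: 59.7
```

```bash
python3 -c "
from h import *
s,im,d,W=see('palette_knife','w10.png',6);see('tool_tray',None,20)
m=(W[...,2]>9.5)&(W[...,2]<16)&(d>0)&(abs(W[...,0]-479)<75)&(abs(W[...,1]+352)<135)
print(m.sum(),[np.round(x,1) for x in cv2.minAreaRect(W[m][:,:2].astype(np.float32))])
r=ctrl.trace('wrist','palette_knife')[0];q=W[r['pixels']&(d>0)];print('knife line',cv2.fitLine(q[:,:2].astype(np.float32),cv2.DIST_L2,0,.01,.01).ravel(),np.percentile(q,[1,99],axis=0).round())
R=Ro.from_euler('xyz',s['tool_rot']).as_matrix()
print('offset tool cm',(R.T@(np.array([482.8,-375.3,6])-s['eef_pos'])/10).round(2),'spin',np.degrees(s['tool_rot'][2])-99.6)
"
```

```text
eef [ 483.3 -372.9  156.8] yaw 1.737 w 18.3 t 34.1
palette_knife 0.71 z 179.3 rect [ 482.1 -367.7] [20.2 93.1] 9.7
eef [ 483.4 -372.9  156.9] yaw 1.738 w 18.4 t 34.2
tool_tray 0.63 z 6.6 rect [ 476.2 -336.2] [ 85.5 199.6] 9.4
2111 [array([ 476.3, -337.8]), array([ 80.4, 197.9]), np.float64(9.1)]
knife line [ 1.6546695e-01 -9.8621535e-01  4.7575342e+02 -3.2991080e+02] [[ 458. -411.  170.]
 [ 495. -257.  181.]]
offset tool cm [-0.22 -0.09 15.08] spin -0.07325493538958483
```

View pics/w10.png

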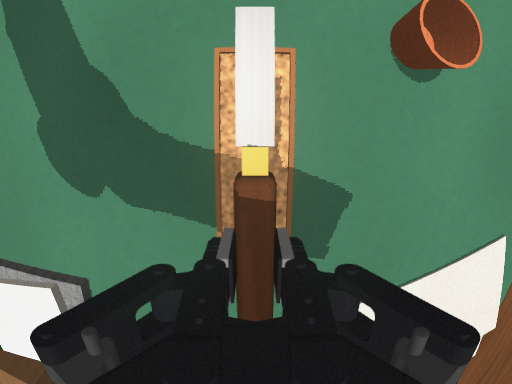

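The knife is held level over the long tray and parallel to it, with the tray's far edge at v≈48.

>>> {"name": "play_rows", "arguments": {"targets": [[1,-0.2,-0.1,4,0],[1,-0.2,-0.1,8,0],[1,-0.2,-0.1,11,0],[1,-0.2,-0.1,13,0],[1,-0.2,-0.1,14.4,0],[1,-0.2,-0.1,14.9,0],[1,-0.2,-0.1,14.9,0],[1,-0.2,-0.1,14.9,0],[1,-0.2,-0.1,14.9,0]]}}

```text
clock: 35.25
eef_pos: [483.5, -375.7, 9.0]
tool_rot: [3.14, 0.002, 1.739]
force: [0.2, 0.3, -0.7]
width: 18.2
gripper_force: 59.7
```

>>> {"name": "play_rows", "arguments": {"targets": [[1,0,0,0.2,0],[1,0,0,0.4,0],[1,0,0,0.4,0]]}}

```text
clock: 35.55
eef_pos: [482.6, -375.2, 3.7]
tool_rot: [-3.141, -0.0, 1.739]
force: [0.0, 0.2, -1.2]
width: 18.5
gripper_force: 59.7
```

>>> {"name": "play_rows", "arguments": {"targets": [[1,0,0,0.1,0],[1,0,0,0.1,0],[0.6,0,0,0.1,0],[0.6,0,0,0.1,0],[0.6,0,0,0.1,0],[0.6,0,0,-2,0],[0.6,0,0,-6,0],[0.6,0,0,-11,0],[0.6,0,0,-15,0],[0.3,0,0,-15,0]]}}

```text
clock: 36.55
eef_pos: [486.6, -376.8, 159.9]
tool_rot: [3.133, 0.007, 1.739]
force: [-0.4, 0.1, -0.5]
width: 47.5
gripper_force: 0.0
```

>>> {"name": "play_rows", "arguments": {"targets": [[0.3,-4,0,0,0],[0.3,-8,0,0,0],[0.3,-12,0,0,0],[0.3,-16,0,0,0],[0.3,-20,0,0,0],[0.3,-20,0,0,0],[0.3,-20,0,0,0]]}}

```text
clock: 37.25
eef_pos: [515.5, -572.4, 152.0]
tool_rot: [-3.141, -0.002, 1.738]
force: [-0.1, 0.4, 0.2]
width: 59.8
gripper_force: 0.0
```

```bash
python3 - <<'E'
from h import *
im,d=shot('top')
cv2.imwrite('pics/top9.png',cv2.resize(im[110:235,105:405,::-1],None,fx=2.6,fy=2.6,interpolation=cv2.INTER_CUBIC))
for k in['jar_a','big_tin','small_tin','palette_knife']:
    for r in ctrl.trace('top',k):
        m=r['pixels']&(d>0);v,u=np.nonzero(m)
        if len(u)<5: continue
        p=world('top',u,v,d=d[m]); zt=np.percentile(p[:,2],90); q=p[p[:,2]>zt-8]
        print(k,round(r['confidence'],2),'ztop',round(zt),[np.round(x,1) for x in cv2.minAreaRect(q[:,:2].astype(np.float32))])
E
```

```text
jar_a 0.76 ztop 85 [array([671.7,   0.9]), array([39.7, 37.7]), np.float64(1.4)]
jar_a 0.63 ztop 85 [array([618.2,  47.1]), array([38.5, 36.4]), np.float64(27.6)]
jar_a 0.62 ztop 85 [array([623.5, -50.4]), array([41.5, 37.6]), np.float64(1.4)]
jar_a 0.56 ztop 85 [array([ 5.702e+02, -4.000e-01]), array([38.4, 40.6]), np.float64(0.8)]
big_tin 0.8 ztop 39 [array([473.1, 327.7]), array([57.5, 60.1]), np.float64(22.0)]
big_tin 0.67 ztop 16 [array([476.7, 357. ]), array([153. ,  88.1]), np.float64(83.6)]
small_tin 0.52 ztop 39 [array([480.6, 398. ]), array([37.5, 37.5]), np.float64(34.5)]
palette_knife 0.67 ztop 28 [array([ 480.1, -356.4]), array([ 17.7, 174.2]), np.float64(8.7)]
```

View pics/top9.png

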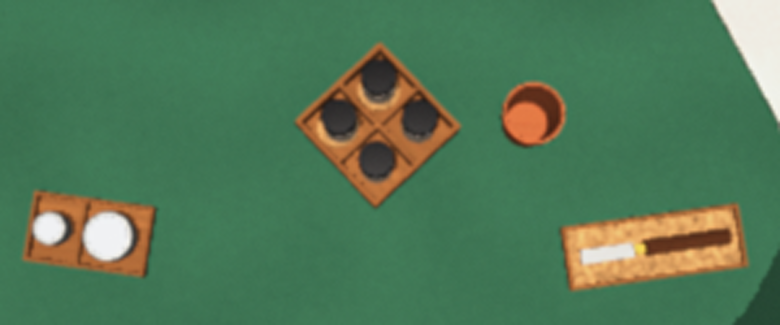

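The top crop shows all four crate cells filled, with lids at (380,78), (340,118), (420,118) and (377,160). Both tins lie in their bays at (50,229) and (108,236), and the knife lies flat in the tray from (582,257) to (730,237).

```bash
python3 -c "
from cell import ctrl
print(ctrl.finish_job())"
```

```text
the job is handed in; nothing more can be done
None
```

The job is handed in after about 37 s: both jars stand in the crate cells, both tins lie lid up in their bays and the knife lies flat in the long tray; the one slip was a first grasp that pressed on jar_a's lid (about 15 N), which left it upright.

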